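# Set the polarizer ring of a denture strain viewer

### The arm

A 6-joint arm with a two-finger parallel gripper is mounted at the origin on the work surface. World frame = base frame: x ahead of the robot, y to its left, z up, the work surface at z = 0. Lengths are in m, angles in rad, forces in N, time in s.
With the tool pointing down it reaches from about 0.35 to 0.975 m from the base axis. Payload 4.9 kg.
Tool frame: the origin (TCP) lies at the very end of the fingers, on their centre line; the grasp point (between the pads) lies 19 mm behind it (manip.grasp_offset is the distance from the TCP to the grasp point, in m); z points along the fingers, y is the line along which they close (so a half turn about z gives the same grasp; the last joint's range is limited). The gripper opens to 85 mm and grips with 20 to 120 N. Pads are 22 mm wide; open, the fingers measure 114 mm over their backs; the gripper's body (76 mm by 85 mm) begins 54 mm behind the grasp point. The pads swing forward as they close: fully open they stand 13 mm farther back than shut.
Start: joints at [-1.316, 0.053, 1.613, -0, 1.476, -0.119], TCP at [0.228, -0.582, 0.231] pointing down, gripper open.
Joint ranges: [-3.01, 3.01], [-1.01, 2.22], [0.06, 2.58], [-1.02, 4.17], [0.09, 2.62], [-3.14, 3.14]. Speed limits (rad/s): [2.57, 2.57, 3.14, 3.14, 3.14, 3.14].

### API

Orientations are given as a unit quaternion [w, x, y, z].
In Python, from plant import manip, eyes, job_done, models gives the robot as it stands.
- The arm moves only by the tool servo_tool, never from a script. Its argument "motion" is one flat list of numbers, 5 for each row, row after row: the opening, from -1 (shut) to 1 (fully open), then the shift along the tool's x, y, z normalised to -1 to 1, where 1 is 120 mm, then the turn about the tool's z normalised to -1 to 1, where 1 is 45 degrees. A call has 1 to 5 rows; each row is the pose to reach, as a shift and turn from the pose commanded when the call began, along the tool's axes at that moment; what a row does not reach only later rows make up. A row lasts 1/8 s, in which the tool goes at most 62.5 mm and 10.7 degrees, less where a joint would pass 70% of its speed; a pose out of reach is approached as far as the arm can. A call with a number of a shift or a turn outside -1 to 1 is refused whole. A call with a gripper value outside its range is refused whole. The fingers move at their own pace and stop on an object; the grip force is fixed at half the most. Time passes only in rows, so rows that repeat a pose let the fingers close. It gives the time, the measured TCP pose, the force, the opening and the grip force at its end, in the units of the state.
- manip.state(): the state, without advancing time (a new reading comes with each control period).
- eyes.grab_frame(name): name is "scene" or "side" or "wrist"; returns (picture, depth): 400x640x3 uint8, red, green, blue; 400x640 float32, m along the optical axis (not along the pixel's ray), 0 where there is no reading.
- eyes.camera_params(name): a dict with "fov_y" (degrees; the focal length in pixels is half the picture's height over the tangent of half this angle, whatever the lens; pixels are square), "cx", "cy" (the principal point, pixels), "pose" (4x4, takes a point from camera to world coordinates); the wrist camera has in their place "T_tool_cam" (4x4, takes a point from camera to tool coordinates, whose origin is the TCP and whose axes are the flange's). Camera axes: x right, y up, looking along -z (the intrinsics and any distortion apply to the point x, -y, -z); pixel columns grow to the right and rows downward; lengths in m; the calibration is good to about 2 mm. A picture is of the moment at which its call begins: read the wrist's pose just before it. camera_params takes no time and is no camera call.
- job_done(): hands the job in; it is judged then, once.
Trained networks look in the newest picture that a camera, given by its name, has taken for a name from the list of things; names that differ only in an ending like _2 or _b are one class to them, and where a whole thing is asked for, a point or a joint stands for the part that bears it (a point fixed in the world has none). Each returns a list of dicts, best first, with "p" (0 to 1); they miss things now and then, are a little off and sometimes report something else, mostly with a low value. They report only what shows in the picture. A call takes as long as a camera call. They do not tell look-alikes from the thing itself.
- models.regions_of(camera, label): "mask" (400x640 bool, what is visible of it) and "pixel" ([column, row] in pixels, amid what is visible of it).
The state is a dict: "time": time; "joint_pos": joint angles; "joint_vel": joint speeds; "joint_efforts": joint torques, N m; "tool_pos": TCP position; "tool_rot": TCP orientation; "contact_force": force on the tool from outside, world axes, zero at the start; "ft_torque": the same for the moment, N m; "gripper_width": opening from 0.0 (shut) to 1.0 (fully open); "grasp_force": force on a finger pad.
Only numpy, scipy, OpenCV 4.12 (cv2) and the standard library are available. Lean on these libraries where they do the work, as an engineer would, in place of code of your own. Each camera call takes 0.05 s, during which the arm holds its last target. There are 200 camera calls.

### The job

The cracked denture on the strain viewer is to be checked under polarised light. With the fingertips, push the upright lever post of the polarizer ring around its arc until the ring's pointer lines up with the brass index rider on the scale, then press the lamp button fully down and let it go. Do not take the post between the fingers, and leave the rider, the denture and the other things on the bench where they are.

Things in the scene. Friction and masses are not known exactly. Their poses are not given: they have to be found in the camera images.
- viewer_axis (a point): The strain viewer: a fixed round white light box, 260 mm across, 45 mm high, with a flat glass disc (124 mm across, top 48 mm above the bench) in the middle and a scale of dark ticks around the side nearest the robot. This point is on the ring's vertical turning axis, in the middle of the box's top face (45 mm above the bench). Its x axis points from the lever's zero position through the centre (roughly away from the robot), z up.
- lever_post (a point): Centre of the top of the lever post: a plain dark steel upright pin, 14 mm in diameter, on the polarizer ring 90 mm from the turning axis. Its top is 96 mm and its foot 56 mm above the bench; nothing but the low ring and box (highest point 57 mm) is beside it. The ring is aluminium, 132 mm inner and 168 mm outer diameter, top 56 mm above the bench. The post goes around a circle about the turning axis.
- pointer_tip (a point): Tip of the small dark steel pointer (5 mm wide) that juts outward from the foot of the lever post, 106 mm from the turning axis, 53 mm above the bench, in the same direction from the axis as the post.
- index_mark (a point): The mark to set: the point at which the inner tip of the brass index rider points, 106 mm from the turning axis, 53 mm above the bench. The rider is a small brass slide, 14 mm wide, with a wedge tip pointing inward, sitting on the scale at the box's rim (top 51 mm above the bench, 109 to 134 mm from the axis). It is stiff and is not to be moved. The ring is set when the pointer tip is at this point.
- ring (a joint): Angle of the polarizer ring, rad. At 0 the lever points along the viewer's -x (towards the robot when the viewer is not turned); it grows counter-clockwise seen from above. Stops at -1.3 and 1.2. It starts between -1.1 and -0.65. It turns against a light steady friction (about 1.5 N at the post) and stays where it is left.
- rider (a joint): Angle of the index rider on the scale, same axis, zero and sense as the ring, rad; somewhere from -0.1 to 0.75. The ring is set when its angle equals this.
- lamp_top (a point): Centre of the top of the lamp button: a round black push button, 36 mm across, in a small round white fixed housing (52 mm across, 12 mm high) on the bench, its top 22 mm above the bench, beside the viewer on its left or right. It is pressed straight down 6 mm, against a spring (5 N when fully down), and comes back up.
- lamp (a joint): Travel of the lamp button, m: 0 up, 0.006 fully down.
- denture_mid (a point): The cracked ivory acrylic denture: a loose horseshoe, about 40 by 68 by 18 mm, lying on the viewer's glass inside the ring. The point is in the middle of the horseshoe, half-way up. To be left alone.
- wheel: Grey rubber polishing wheel, loose, 72 mm across, 20 mm high, on the bench beside the viewer on the side away from the lamp button; origin at the centre of its underside. To be left alone.
- tray: Teal plastic impression tray, loose, about 75 by 80 by 18 mm, on the bench beyond the viewer on the left; origin at the underside. To be left alone.
- wrench: Heavy brass flask wrench, loose, 213 by 50 by 12 mm, lying beyond the viewer on the right; origin at the underside. To be left alone.
There are look-alikes about, which are no part of the job. What is shaped like the part that bears lamp_top but blue is not meant.

How it is judged:
On the way, in this order (a step that is already met when the one before it is completed fails the run):
1. the pointer is brought to the index rider and stands still there (horizontal distance between pointer_tip and index_mark below 0.005 m and velocity of joint ring between -0.05 and 0.05 rad/s), for 0.2 s.
2. the lamp button is pressed fully down with the ring set (value of joint lamp above 0.0048 m and horizontal distance between pointer_tip and index_mark below 0.005 m), for 0.04 s.
At the end, for the whole second after the job is handed in: The pointer tip is within 5 mm of the index mark, the lamp button has been pressed after that and is up again, and the rider (4 mm), the denture (12 mm), the wheel, tray and wrench (20 mm) are where they were (horizontal distance between pointer_tip and index_mark below 0.005 m and value of joint lamp below 0.0015 m and distance of index_mark from where it was at the start of the episode below 0.004 m and distance of denture_mid from where it was at the start of the episode below 0.012 m and distance of each of wheel, tray, wrench from where it was at the start of the episode below 0.02 m); the robot touches nothing.
It fails at once if the lever post is taken between the fingers (horizontal distance between the grasp point and lever_post below 0.01 m and z of the grasp point in the frame of lever_post below 0.01 m).
It fails at once if the rider is shifted (distance of index_mark from where it was at the start of the episode above 0.006 m).
It fails at once if the denture is shifted or lifted (distance of denture_mid from where it was at the start of the episode above 0.015 m).
It fails at once if the wheel, tray or wrench is shifted or lifted (distance of any of wheel, tray, wrench from where it was at the start of the episode above 0.025 m).
It also fails if it takes over 42 s, if anything falls off the work surface, if the arm or the gripper's body presses on something with over 40 N, if the wrist force passes 120 N, or if a joint passes its speed limit or range.

## Working session

There is one attempt and no reset: what is moved stays moved. The work goes in short steps, Python scripts to look and compute and a tool call to move; the robot and the scene stay as the last step left them, time stands still between calls to the robot, and variables do not carry over. Pictures are saved under pics/ and viewed, at most 10 in all, crops included, and the job is handed in when it is done.

Besides the shell and the picture viewer there is one more tool, called after "Request:" by a JSON object that holds its "name" and its "arguments". servo_tool: Moves the arm, as the interface text tells. Its arguments: {"type":"object","properties":{"motion":{"type":"array","items":{"type":"number","minimum":-1,"maximum":1}}},"required":["motion"]}

```bash
mkdir -p pics; cat > h.py <<'E'
import numpy as np, cv2
from plant import manip, eyes, job_done, models
def T_tool():
    s=manip.state(); w,x,y,z=s['tool_rot']
    from scipy.spatial.transform import Rotation as R
    T=np.eye(4); T[:3,:3]=R.from_quat([x,y,z,w]).as_matrix(); T[:3,3]=s['tool_pos']; return T
def cam(n):
    p=eyes.camera_params(n); f=200/np.tan(np.radians(p['fov_y'])/2)
    P=T_tool()@np.array(p['T_tool_cam']) if n=='wrist' else np.array(p['pose'])
    return f,p['cx'],p['cy'],P
def grab(n):
    c=cam(n); a,d=eyes.grab_frame(n); return c,a,d
def ray(c,u,v):
    f,cx,cy,P=c; return P[:3,3],P[:3,:3]@np.array([(u-cx)/f,-(v-cy)/f,-1])
def at_depth(c,u,v,d):
    o,r=ray(c,u,v); return o+r*d
def at_z(c,u,v,z):
    o,r=ray(c,u,v); return o+r*(z-o[2])/r[2]
E
python3 - <<'E'
from h import *
print(manip.state(), T_tool().round(3))
for n in ['scene','side']:
    p=eyes.camera_params(n); print({k:(np.round(v,3).tolist() if k=='pose' else v) for k,v in p.items()})
    c,a,d=grab(n); cv2.imwrite(f'pics/{n}.png',a[:,:,::-1])
    for l in ['viewer_axis','lever_post','pointer_tip','index_mark','lamp_top','ring','rider','denture_mid','wheel']:
        try:
            for r in models.regions_of(n,l)[:3]:
                m=r['mask']&(d>0); u,v=r['pixel']; 
                print(n,l,round(r['p'],2),np.round(r['pixel']),m.sum(),at_depth(c,u,v,d[int(v),int(u)]).round(3))
        except Exception as e: print(n,l,e)
print(eyes.camera_params('wrist'))
E
```

```text
{'time': 0.0, 'joint_pos': array([-1.31603739e+00,  5.33338173e-02,  1.61428524e+00,  2.90255439e-05,
        1.47599289e+00, -1.18987186e-01]), 'joint_vel': array([ 0.00030302, -0.00240589, -0.00023829,  0.0002114 ,  0.00117758,
        0.00153586]), 'joint_efforts': array([-1.97227644e-03, -3.93690920e+01, -3.70177567e+01, -2.26844750e-04,
        7.15666582e-03, -1.56258375e-05]), 'tool_pos': array([ 0.22804997, -0.58124727,  0.23008253]), 'tool_rot': array([-1.00830478e-03,  9.82589740e-01,  1.85785851e-01, -5.40754373e-05]), 'contact_force': array([-0.50200396,  0.08548005, -0.34355689]), 'ft_torque': array([-0.04748078, -0.014607  , -0.01277577]), 'grasp_force': 0.0, 'gripper_width': 0.9986582915034723} [[ 0.931  0.365 -0.     0.228]
 [ 0.365 -0.931  0.002 -0.581]
 [ 0.    -0.002 -1.     0.23 ]
 [ 0.     0.     0.     1.   ]]
{'fov_y': 56.54571032271542, 'cx': 317.3083549781492, 'cy': 201.20964132648217, 'pose': [[0.396, -0.742, 0.541, 0.931], [0.918, 0.325, -0.225, -0.158], [-0.009, 0.586, 0.811, 0.736], [0.0, 0.0, 0.0, 1.0]]}
scene viewer_axis 0.91 [328. 247.] 10515 [0.588 0.
[... 1269 characters left out ...]
top 0.41 [340. 139.] 128 [ 0.484 -0.259  0.021]
side ring 0.7 [312. 237.] 1952 [0.538 0.065 0.046]
side rider 0.64 [352. 194.] 82 [ 0.455 -0.047  0.05 ]
side denture_mid 0.74 [295. 215.] 321 [0.575 0.02  0.057]
side wheel 0.57 [360. 346.] 1369 [0.443 0.276 0.02 ]
{'fov_y': 58.098474187293675, 'cx': 317.45209655944393, 'cy': 199.4978460298321, 'T_tool_cam': array([[ 3.68052940e-04,  9.63668560e-01,  2.67100674e-01,
         6.68013401e-02],
       [ 9.99999760e-01, -1.97703853e-04, -6.64662736e-04,
         8.34933561e-04],
       [-5.87707750e-04,  2.67100854e-01, -9.63668402e-01,
        -1.42341341e-01],
       [ 0.00000000e+00,  0.00000000e+00,  0.00000000e+00,
         1.00000000e+00]])}
```

View pics/scene.png

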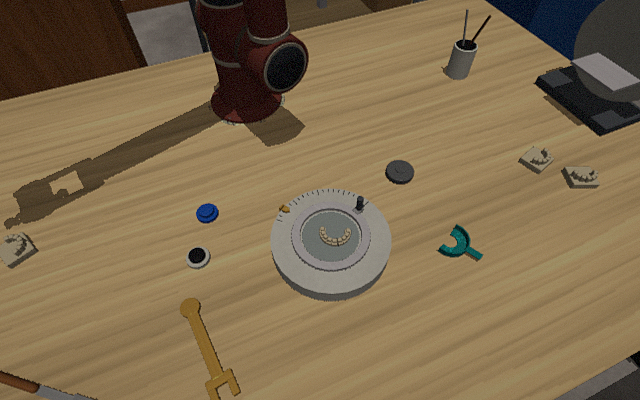

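View pics/side.png

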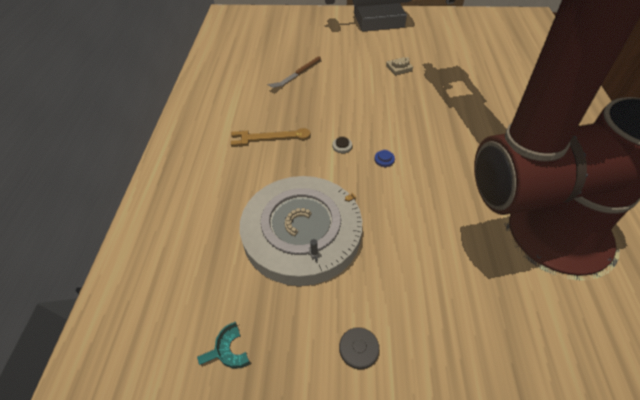

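The scene picture shows the post at about (360,203), the brass rider at (285,209) and the real black lamp button at (198,257). The blue one at (207,213) is the look-alike. The side view agrees: post (313,245), rider (350,197), button (342,143). Next I'll fit the geometry from depth.

```bash
cat > meas.py <<'E'
from h import *
from scipy.optimize import least_squares
def cloud(c,d):
    v,u=np.mgrid[:400,:640]; f,cx,cy,P=c
    p=np.stack([(u-cx)/f*d,-(v-cy)/f*d,-d],-1)@P[:3,:3].T+P[:3,3]; p[d<=0]=np.nan; return p
def measure(n,c0=(0.572,0.018)):
    c,a,d=grab(n); p=cloud(c,d); hsv=cv2.cvtColor(a,cv2.COLOR_RGB2HSV).astype(int)
    near=np.hypot(p[...,0]-c0[0],p[...,1]-c0[1])<.17
    # box outline: blob of everything near & z in band
    m=near&(abs(p[...,2]-.047)<.014)
    # outer edge pts: by polar max radius
    q=p[m]; ctr=np.array(c0)
    for _ in range(4):
        r=q[:,:2]-ctr; th=np.arctan2(r[:,1],r[:,0]); R=np.hypot(*r.T)
        b=((th+np.pi)/(2*np.pi)*120).astype(int)
        e=np.array([q[b==k][np.argmax(R[b==k]),:2] for k in range(120) if (b==k).sum()>3])
        s=least_squares(lambda x:np.hypot(e[:,0]-x[0],e[:,1]-x[1])-x[2],[*ctr,.13],loss='soft_l1',f_scale=.001); ctr=s.x[:2]
    out={'axis':ctr,'R':s.x[2]}
    r=np.hypot(p[...,0]-ctr[0],p[...,1]-ctr[1])
    post=(r>.07)&(r<.115)&(p[...,2]>.085)&(p[...,2]<.105)
    pp=np.median(p[post],0) if post.any() else np.full(3,np.nan)
    out['post']=pp; out['npost']=post.sum()
    br=(r>.095)&(r<.14)&(p[...,2]>.035)&(p[...,2]<.06)&(hsv[...,1]>110)&(hsv[...,0]>8)&(hsv[...,0]<32)
    out['rider']=np.median(p[br],0); out['nr']=br.sum()
    ang=lambda x:np.arctan2(-(x[1]-ctr[1]),-(x[0]-ctr[0]))
    out['a_post']=ang(pp); out['a_rider']=ang(out['rider'])
    out['ztop']=np.nanmedian(p[...,2][(r>.1)&(r<.125)])
    return c,a,d,p,out
if __name__=='__main__':
    import sys
    for n in sys.argv[1:]:
        c,a,d,p,o=measure(n); print(n,{k:np.round(v,4) for k,v in o.items()})
E
python3 meas.py scene side
```

```text
scene {'axis': array([0.5653, 0.0238]), 'R': np.float64(0.1293), 'post': array([0.5344, 0.1065, 0.0948]), 'npost': np.int64(42), 'rider': array([ 0.4611, -0.0428,  0.0501]), 'nr': np.int64(57), 'a_post': np.float64(-1.2137), 'a_rider': np.float64(0.5688), 'ztop': np.float64(0.0447)}
side {'axis': array([0.564 , 0.0253]), 'R': np.float64(0.1295), 'post': array([0.5318, 0.1116, 0.0947]), 'npost': np.int64(54), 'rider': array([ 0.4596, -0.0405,  0.0503]), 'nr': np.int64(56), 'a_post': np.float64(-1.2147), 'a_rider': np.float64(0.562), 'ztop': np.float64(0.045)}
```

Request:
{"name": "servo_tool", "arguments": {"motion": [-1,0.5,-0.46,0,-0.2,-1,1,-0.92,0,-0.5,-1,1,-0.92,0,-0.75,-1,1,-0.92,0,-1,-1,1,-0.92,0,-1]}}

```text
time: 1.72
tool_pos: [0.3, -0.4347, 0.2316]
tool_rot: [0.0, 0.836, 0.549, -0.0]
contact_force: [-1.1, -0.4, 0.4]
gripper_width: -0.007
grasp_force: 0.0
```

Request:
{"name": "servo_tool", "arguments": {"motion": [-1,0.5,0.02,0,-0.2,-1,1,0.04,0,-0.5,-1,1,0.04,0,-0.75,-1,1,0.04,0,-1,-1,1,0.04,0,-1]}}

```text
time: 2.35
tool_pos: [0.3522, -0.3269, 0.2315]
tool_rot: [0.0, 0.562, 0.827, -0.0]
contact_force: [-0.4, -0.5, 0.2]
gripper_width: 0.001
grasp_force: 0.0
```

Request:
{"name": "servo_tool", "arguments": {"motion": [-1,0.5,0.5,0,0,-1,0.96,1,0,0,-1,0.96,1,0,0,-1,0.96,1,0,0]}}

```text
time: 2.85
tool_pos: [0.4224, -0.1741, 0.2315]
tool_rot: [0.0, 0.561, 0.827, 0.0]
contact_force: [0.5, -0.2, 1.1]
gripper_width: 0.002
grasp_force: 0.0
```

Request:
{"name": "servo_tool", "arguments": {"motion": [-1,0.5,0.5,0,0,-1,0.96,1,0,0,-1,0.96,1,0,0,-1,0.96,1,0,0]}}

```text
time: 3.35
tool_pos: [0.4919, -0.024, 0.2313]
tool_rot: [-0.0, 0.562, 0.827, -0.0]
contact_force: [-0.9, -1.0, 0.6]
gripper_width: -0.001
grasp_force: 0.0
```

```bash
python3 - <<'E'
from meas import *
s=manip.state(); print(s['time'],s['tool_pos'],s['joint_pos'].round(2))
c,a,d,p,o=measure('wrist',(0.5647,0.0245)); print({k:np.round(v,4) for k,v in o.items()})
cv2.imwrite('pics/w1.png',a[:,:,::-1])
E
```

```text
3.35 [ 0.49187361 -0.02402959  0.23125364] [-0.2  -0.27  1.91 -0.    1.5  -0.58]
{'axis': array([0.5639, 0.0232]), 'R': np.float64(0.1294), 'post': array([0.5298, 0.1057, 0.0952]), 'npost': np.int64(384), 'rider': array([ 0.46  , -0.0424,  0.0506]), 'nr': np.int64(362), 'a_post': np.float64(-1.1785), 'a_rider': np.float64(0.5633), 'ztop': np.float64(0.0452)}
```

View pics/w1.png

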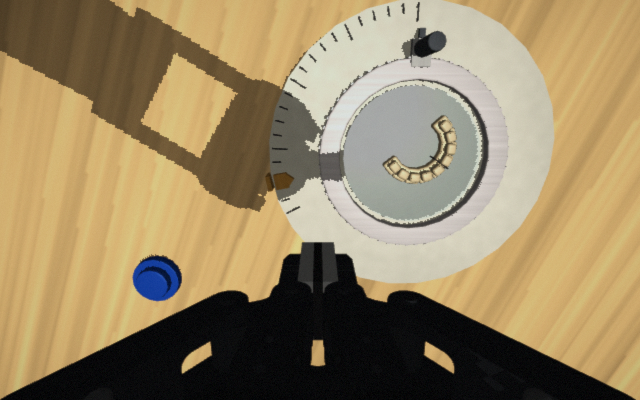

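The wrist view has post top at (430,43), pointer at (420,33), rider tip at (293,181) and the denture well clear inside. The shut fingers are about 15 mm thick. I'll go down behind the post.

Request:
{"name": "servo_tool", "arguments": {"motion": [-1,0.41,0.5,0,0,-1,0.82,1,0,0,-1,0.82,1,0,0,-1,0.82,1,0.5,0,-1,0.82,1,1,0]}}

```text
time: 4.03
tool_pos: [0.5683, 0.1087, 0.111]
tool_rot: [0.001, 0.564, 0.826, 0.001]
contact_force: [1.2, -0.3, -0.7]
gripper_width: 0.001
grasp_force: 0.0
```

Request:
{"name": "servo_tool", "arguments": {"motion": [-1,0,0,0.2,0,-1,0,0,0.38,0,-1,0,0,0.38,0]}}

```text
time: 4.4
tool_pos: [0.5655, 0.1083, 0.0635]
tool_rot: [-0.002, 0.564, 0.826, -0.002]
contact_force: [0.1, -0.3, -0.2]
gripper_width: -0.005
grasp_force: 0.0
```

```bash
cat > plan.py <<'E'
from meas import *
import sys
# tool waypoints for arc: post angles list -> rows (5 per call), TCP offset `off` behind post along tool +y
C=np.array([0.5640,0.0237])
def rows(As,off,R=.09,frac=1.0):
    T=T_tool(); 
    for A in As:
        post=C-R*np.array([np.cos(A),np.sin(A)])
        h=A+np.pi; y=np.array([np.cos(h-np.pi/2),np.sin(h-np.pi/2)])
        g=post+off*y-T[:2,3]; x0=T[:2,0];y0=T[:2,1]
        dh=np.arctan2(np.sin(h-np.arctan2(x0[1],x0[0])),np.cos(h-np.arctan2(x0[1],x0[0])))
        print(round(A,2),'x %.3f y %.3f turn %.3f'%(g@x0/.12,g@y0/.12,-np.degrees(dh)/45))
def look(name=None):
    s=manip.state(); print(s['time'].round(2),s['tool_pos'].round(4),s['contact_force'].round(1),s['joint_pos'].round(2))
    c,a,d,p,o=measure('wrist',C); print({k:np.round(v,4) for k,v in o.items()})
    if name: cv2.imwrite(f'pics/{name}.png',a[:,:,::-1])
    return c,a,d,p,o
E
python3 - <<'E'
from plan import *
look('w2'); rows([-1.19,-1.0,-.8,-.6,-.4],.0155)
E
```

```text
Traceback (most recent call last):
  File "plan.py", line 14, in look
    s=manip.state(); print(s['time'].round(2),s['tool_pos'].round(4),s['contact_force'].round(1),s['joint_pos'].round(2))
                           ^^^^^^^^^^^^^^^
AttributeError: 'float' object has no attribute 'round'
```

```bash
sed -i "s/s\['time'\].round(2)/round(s['time'],2)/" plan.py
python3 - <<'E'
from plan import *
look('w2'); rows([-1.19,-1.0,-.8,-.6,-.4],.0155)
E
```

```text
4.4 [0.5655 0.1083 0.0635] [ 0.1 -0.3 -0.2] [ 0.06  0.1   1.86 -0.    1.19 -0.31]
{'axis': array([0.5634, 0.0234]), 'R': np.float64(0.1292), 'post': array([0.5547, 0.1121, 0.0954]), 'npost': np.int64(3642), 'rider': array([nan, nan, nan]), 'nr': np.int64(0), 'a_post': np.float64(-1.4733), 'a_rider': np.float64(nan), 'ztop': np.float64(0.0452)}
-1.19 x 0.100 y -0.157 turn -0.012
-1.0 x 0.109 y -0.301 turn -0.253
-0.8 x 0.090 y -0.451 turn -0.508
-0.6 x 0.041 y -0.595 turn -0.763
-0.4 x -0.036 y -0.726 turn -1.017
  return _methods._mean(a, axis=axis, dtype=dtype,
  ret = um.true_divide(
```

View pics/w2.png

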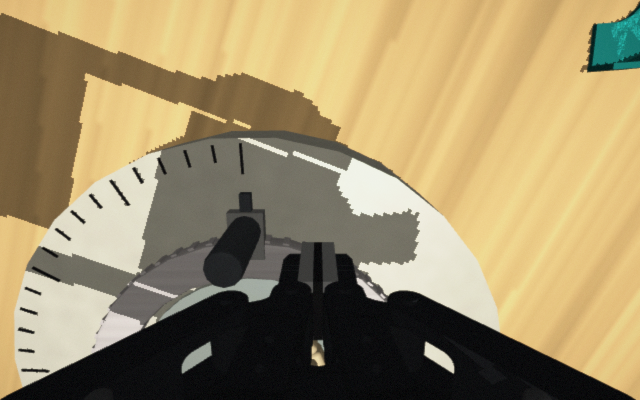

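The view is from outside the ring. The post top is at about (222,262), the pointer at (246,200), and the fingers are to its right, on the correct side. Image left is the push direction, so I'll push along the arc.

Request:
{"name": "servo_tool", "arguments": {"motion": [-1,0.1,-0.1,0,0,-1,0.105,-0.2,0,-0.1,-1,0.11,-0.3,0,-0.25,-1,0.09,-0.45,0,-0.5,-1,0.09,-0.45,0,-0.5]}}

```text
time: 5.08
tool_pos: [0.5123, 0.1007, 0.0668]
tool_rot: [0.001, 0.392, 0.92, 0.0]
contact_force: [-0.3, 0.1, 0.9]
gripper_width: -0.001
grasp_force: 0.0
```

```bash
python3 -W ignore - <<'E'
from plan import *
look('w3'); rows([-.8,-.65,-.5,-.35,-.2],.0155)
E
```

```text
5.08 [0.5123 0.1007 0.0668] [-0.3  0.1  0.9] [ 0.05 -0.03  1.99 -0.    1.18 -0.71]
{'axis': array([0.5635, 0.0229]), 'R': np.float64(0.1296), 'post': array([0.5032, 0.1026, 0.0953]), 'npost': np.int64(2921), 'rider': array([ 0.4559, -0.0419,  0.0501]), 'nr': np.int64(998), 'a_post': np.float64(-0.9232), 'a_rider': np.float64(0.5426), 'ztop': np.float64(0.1212)}
-0.8 x -0.008 y -0.014 turn -0.009
-0.65 x 0.002 y -0.127 turn -0.200
-0.5 x -0.005 y -0.241 turn -0.391
-0.35 x -0.029 y -0.353 turn -0.582
-0.2 x -0.069 y -0.459 turn -0.773
```

View pics/w3.png

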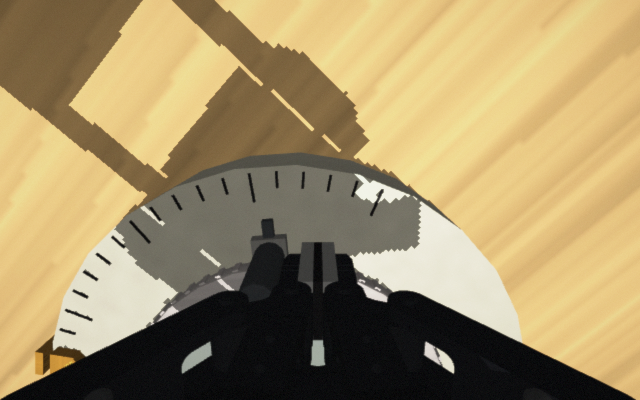

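The pointer tip is at (267,219), the post is against the left side of the fingers, and the rider is at (55,355). Now for the real offset between fingers and post.

```bash
python3 -W ignore - <<'E'
from plan import *
c=cam('wrist')
t=at_z(c,267,220,.053)[:2]; A=np.arctan2(-(t-C)[1],-(t-C)[0]); post=C-.09*np.array([np.cos(A),np.sin(A)])
T=T_tool(); print('tip',t,'r',np.hypot(*(t-C)),'A',A,'TCP rel post in tool',T[:2,:2].T@(T[:2,3]-post))
a=cv2.imread('pics/w1.png')
E
```

```text
tip [0.48587034 0.09430753] r 0.10530748713531643 A -0.7348678936291465 TCP rel post in tool [0.00129578 0.02299003]
```

```bash
python3 -W ignore - <<'E'
from plan import *
rows([-.7,-.55,-.4,-.25,-.1],.022)
E
```

```text
-0.7 x 0.006 y -0.035 turn -0.136
-0.55 x 0.013 y -0.151 turn -0.327
-0.4 x 0.002 y -0.266 turn -0.518
-0.25 x -0.025 y -0.378 turn -0.709
-0.1 x -0.069 y -0.485 turn -0.900
```

Request:
{"name": "servo_tool", "arguments": {"motion": [-1,0.006,-0.035,0,-0.136,-1,0.013,-0.15,0,-0.33,-1,0.002,-0.266,0,-0.52,-1,-0.025,-0.38,0,-0.71,-1,-0.07,-0.485,0,-0.9]}}

```text
time: 5.75
tool_pos: [0.4774, 0.0547, 0.0667]
tool_rot: [0.001, 0.048, 0.999, 0.001]
contact_force: [-0.3, 1.4, 1.4]
gripper_width: -0.001
grasp_force: 0.8
```

```bash
python3 -W ignore - <<'E'
from plan import *
look('w4'); rows([-.1,.05,.2,.3,.4],.022)
E
```

```text
5.75 [0.4774 0.0547 0.0667] [-0.3  1.4  1.4] [-0.04 -0.13  2.08  0.    1.19 -1.52]
{'axis': array([0.5629, 0.0229]), 'R': np.float64(0.1291), 'post': array([0.4689, 0.0517, 0.0953]), 'npost': np.int64(3090), 'rider': array([ 0.4592, -0.0417,  0.0505]), 'nr': np.int64(1621), 'a_post': np.float64(-0.2982), 'a_rider': np.float64(0.5567), 'ztop': np.float64(0.118)}
-0.1 x 0.003 y 0.009 turn 0.010
0.05 x 0.023 y -0.105 turn -0.181
0.2 x 0.026 y -0.220 turn -0.372
0.3 x 0.018 y -0.297 turn -0.500
0.4 x 0.002 y -0.373 turn -0.627
```

View pics/w4.png

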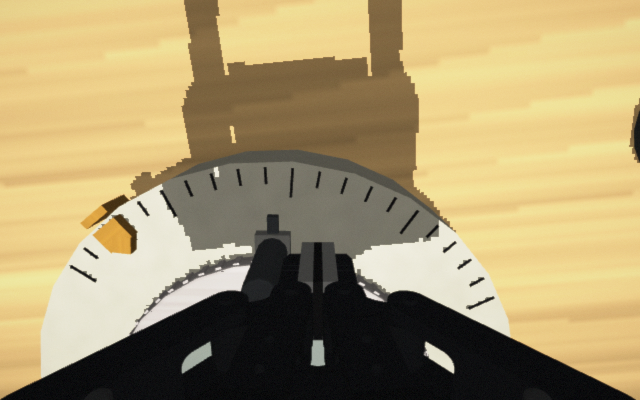

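The pointer tip is at (273,215), and the brass rider's inner tip is around (130,253).

```bash
python3 -W ignore - <<'E'
from plan import *
c=cam('wrist'); T=T_tool()
ang=lambda t:np.arctan2(-(t-C)[1],-(t-C)[0])
t=at_z(c,273,215,.053)[:2]; A=ang(t); post=C-.09*np.array([np.cos(A),np.sin(A)])
print('A',A,np.hypot(*(t-C)),'off',T[:2,:2].T@(T[:2,3]-post))
# rider: top-face brass mask -> polar profile
a=cv2.imread('pics/w4.png'); h=cv2.cvtColor(a,cv2.COLOR_BGR2HSV)
print(h[240,115],h[212,105],h[225,85])
m=(h[...,1]>150)&(h[...,2]>170); m[:, 160:]=0; m[:205]=0;m[280:]=0;m[:,:85]=0
v,u=np.nonzero(m); P=np.array([at_z(c,x,y,.051)[:2] for x,y in zip(u,v)]); r=np.hypot(*(P-C).T); al=np.arctan2(-(P-C)[:,1],-(P-C)[:,0])
for lo in np.arange(.100,.138,.003):
    k=(r>=lo)&(r<lo+.003)
    if k.sum()>3: print(round(lo,3),k.sum(),al[k].min().round(3),al[k].max().round(3),((al[k].min()+al[k].max())/2).round(3))
rows([.1,.2,.3,.4,.45],T[:2,:2].T[1]@(T[:2,3]-post))
E
```

```text
A -0.09435262911868272 0.10676334241076839 off [-0.00056952  0.02138675]
[ 19 178 221] [ 18 179 209] [ 19 179 216]
0.109 10 0.564 0.584 0.574
0.112 69 0.545 0.61 0.577
0.115 142 0.518 0.631 0.574
0.118 174 0.518 0.631 0.574
0.121 174 0.52 0.629 0.574
0.124 178 0.521 0.628 0.574
0.127 75 0.523 0.626 0.574
0.13 59 0.525 0.627 0.576
0.133 157 0.524 0.626 0.575
0.1 x 0.025 y -0.148 turn -0.245
0.2 x 0.024 y -0.225 turn -0.372
0.3 x 0.016 y -0.302 turn -0.500
0.4 x -0.000 y -0.377 turn -0.627
0.45 x -0.011 y -0.414 turn -0.691
```

Request:
{"name": "servo_tool", "arguments": {"motion": [-1,0.023,-0.1,0,-0.17,-1,0.025,-0.2,0,-0.33,-1,0.016,-0.3,0,-0.5,-1,-0.01,-0.41,0,-0.69,-1,-0.01,-0.41,0,-0.69]}}

```text
time: 6.42
tool_pos: [0.474, 0.005, 0.0663]
tool_rot: [0.001, -0.218, 0.976, -0.0]
contact_force: [0.3, 0.6, -0.1]
gripper_width: 0.002
grasp_force: 0.0
```

```bash
python3 -W ignore - <<'E'
from plan import *
look('w5')
E
```

```text
6.42 [0.474  0.005  0.0663] [ 0.3  0.6 -0.1] [-0.15 -0.15  2.1   0.    1.19 -2.16]
{'axis': array([0.5633, 0.0227]), 'R': np.float64(0.1293), 'post': array([ 0.4706, -0.0027,  0.0952]), 'npost': np.int64(3040), 'rider': array([ 0.4592, -0.0428,  0.0506]), 'nr': np.int64(1537), 'a_post': np.float64(0.2681), 'a_rider': np.float64(0.5619), 'ztop': np.float64(0.1186)}
```

View pics/w5.png

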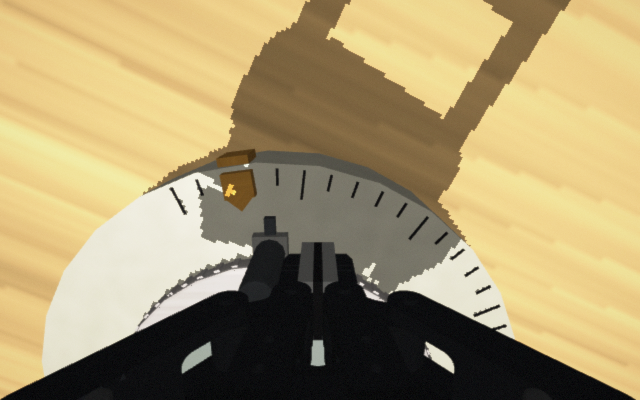

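The pointer tip is at (269,217) and the rider tip at (243,210), so only a small gap is left.

```bash
cat > gap.py <<'E'
from plan import *
def gap(pic,px,box):
    c=cam('wrist'); T=T_tool()
    ang=lambda t:np.arctan2(-(t-C)[1],-(t-C)[0])
    t=at_z(c,*px,.0545)[:2]; A=ang(t); post=C-.09*np.array([np.cos(A),np.sin(A)]); off=T[:2,:2].T@(T[:2,3]-post)
    h=cv2.cvtColor(cv2.imread(pic),cv2.COLOR_BGR2HSV); m=(h[...,1]>150)&(h[...,0]>10)&(h[...,0]<30)
    u0,u1,v0,v1=box; k=np.zeros_like(m); k[v0:v1,u0:u1]=1; v,u=np.nonzero(m&k)
    P=np.array([at_z(c,x,y,.051)[:2] for x,y in zip(u,v)]); r=np.hypot(*(P-C).T); al=np.arctan2(-(P-C)[:,1],-(P-C)[:,0])
    B=[]
    for lo in np.arange(.115,.126,.003):
        q=(r>=lo)&(r<lo+.003); B.append((al[q].min()+al[q].max())/2)
    B=np.mean(B); print('A',A,'r',np.hypot(*(t-C)),'off',off,'rider',B,'gap mm',(B-A)*106)
    rows([B-.06,B-.03,B,B+.01],off[1])
E
python3 -W ignore -c "
from gap import *
gap('pics/w5.png',(269.5,217),(215,262,168,214))"
```

```text
A 0.44542988079223395 r 0.10709426306722525 off [-0.00046423  0.02230539] rider 0.5612525994089552 gap mm 12.277208173372456
0.5 x 0.014 y -0.042 turn -0.079
0.53 x 0.018 y -0.065 turn -0.118
0.56 x 0.021 y -0.088 turn -0.156
0.57 x 0.022 y -0.096 turn -0.168
```

Request:
{"name": "servo_tool", "arguments": {"motion": [-1,0.01,-0.025,0,-0.04,-1,0.014,-0.05,0,-0.08,-1,0.018,-0.07,0,-0.12,-1,0.021,-0.09,0,-0.156,-1,0.021,-0.09,0,-0.156]}}

```text
time: 7.1
tool_pos: [0.4756, -0.0058, 0.0657]
tool_rot: [-0.0, -0.28, 0.96, -0.0]
contact_force: [-0.3, 1.0, -0.1]
gripper_width: 0.002
grasp_force: 0.2
```

```bash
python3 -W ignore - <<'E'
from plan import *
look('w6')
E
```

```text
7.1 [ 0.4756 -0.0058  0.0657] [-0.3  1.  -0.1] [-0.17 -0.14  2.09 -0.    1.19 -2.31]
{'axis': array([0.5629, 0.0223]), 'R': np.float64(0.1288), 'post': array([ 0.4717, -0.0138,  0.0951]), 'npost': np.int64(2858), 'rider': array([ 0.4592, -0.0433,  0.0506]), 'nr': np.int64(1530), 'a_post': np.float64(0.3772), 'a_rider': np.float64(0.5639), 'ztop': np.float64(0.1181)}
```

View pics/w6.png

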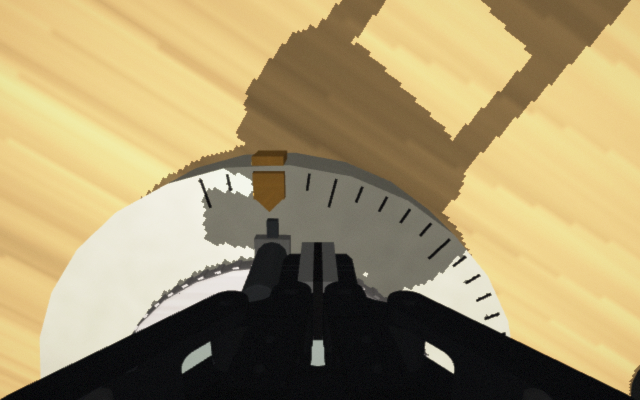

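The pointer (272,219) and the rider tip (270,210) are within about 2 px, under 1 mm. I'll check the number and plan the way out.

```bash
python3 -W ignore -c "
from gap import *
gap('pics/w6.png',(272,219),(240,295,168,212))
print(T_tool().round(3)); T=T_tool()
# lamp, refine from scene depth blobs
p=np.array([0.484,-0.257]); print('lamp in tool axes',T[:2,:2].T@(p-T[:2,3]))
for n in ['scene','side']:
    c,a,d=grab(n)
    for r in models.regions_of(n,'lamp_top')[:3]:
        v,u=np.nonzero(r['mask']&(a.max(2)<70)&(a[...,2]<a[...,0]+25)); 
        if len(u)>20: print(n,r['p'],len(u),at_z(c,u.mean(),v.mean(),.022))
"
```

```text
A 0.5533652982258859 r 0.1073467468760361 off [0.00047713 0.02138292] rider 0.567337817521122 gap mm 1.4810870452950298
0.51 x -0.016 y 0.034 turn 0.075
0.54 x -0.009 y 0.012 turn 0.037
0.57 x -0.004 y -0.010 turn -0.001
0.58 x -0.002 y -0.018 turn -0.014
[[-0.844 -0.537 -0.     0.476]
 [-0.537  0.844 -0.    -0.006]
 [ 0.    -0.    -1.     0.066]
 [ 0.     0.     0.     1.   ]]
lamp in tool axes [ 0.12768056 -0.2164804 ]
scene 0.69 203 [ 0.48118205 -0.25367605  0.022     ]
side 0.74 106 [0.6760379 0.2808158 0.022    ]
```

Request:
{"name": "servo_tool", "arguments": {"motion": [-1,0,-0.005,0,0,-1,0,-0.009,0,0,-1,0,-0.009,0,0,-1,0,0.1,0,0,-1,0,0.25,0,0]}}

```text
time: 7.98
tool_pos: [0.459, 0.0204, 0.0657]
tool_rot: [0.0, -0.279, 0.96, 0.0]
contact_force: [-0.5, -0.3, -0.8]
gripper_width: -0.0
grasp_force: 0.0
```

Request:
{"name": "servo_tool", "arguments": {"motion": [-1,0,0.05,-0.3,0,-1,0,0.05,-0.8,0,-1,0,0,-1,0,-1,0.3,-0.5,-1,0,-1,0.54,-1,-1,0]}}

```text
time: 8.6
tool_pos: [0.468, -0.1048, 0.1866]
tool_rot: [0.001, -0.281, 0.96, -0.001]
contact_force: [1.4, 0.2, -0.1]
gripper_width: 0.001
grasp_force: 0.0
```

```bash
python3 -W ignore -c "
from gap import *
c,a,d,p,o=look('w7')
T=T_tool(); p=np.array([0.483,-0.256]); print('lamp in tool axes',T[:2,:2].T@(p-T[:2,3]))
for r in models.regions_of('wrist','lamp_top'):
    print(r['p'],r['pixel'],r['mask'].sum(),at_z(c,*r['pixel'],.022))
"
```

```text
8.6 [ 0.468  -0.1048  0.1866] [ 1.4  0.2 -0.1] [-0.38 -0.28  1.99  0.    1.42 -2.52]
{'axis': array([0.5421, 0.0135]), 'R': np.float64(0.1108), 'post': array([ 0.4831, -0.029 ,  0.0929]), 'npost': np.int64(171), 'rider': array([ 0.4558, -0.046 ,  0.0502]), 'nr': np.int64(402), 'a_post': np.float64(0.6245), 'a_rider': np.float64(0.604), 'ztop': np.float64(0.0384)}
lamp in tool axes [ 0.06438893 -0.12978627]
0.67 [273.5, 9.9] 1223 [ 0.3731948  -0.20725698  0.022     ]
0.56 [159.0, 92.8] 1639 [ 0.47649351 -0.25465997  0.022     ]
```

View pics/w7.png

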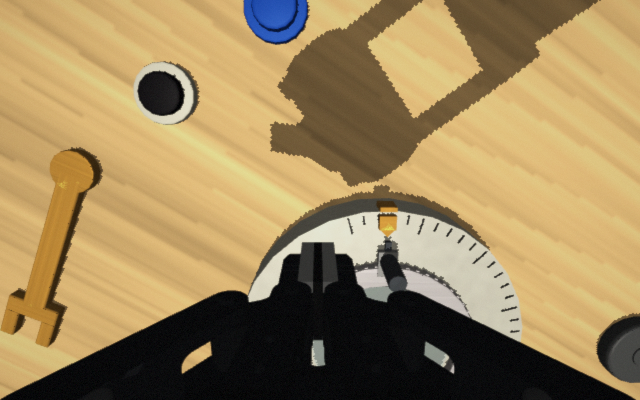

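The pointer lines up with the rider tip at (388,235). The black button is at (160,93), and the wrench and wheel are clear of the path. I'll move over the button and lower.

Request:
{"name": "servo_tool", "arguments": {"motion": [-1,0.29,-0.5,0,0,-1,0.59,-1,0,0,-1,0.59,-1,0,0]}}

```text
time: 9.07
tool_pos: [0.4725, -0.2455, 0.1856]
tool_rot: [-0.0, -0.279, 0.96, 0.0]
contact_force: [0.2, -0.1, 0.2]
gripper_width: 0.006
grasp_force: 0.0
```

Request:
{"name": "servo_tool", "arguments": {"motion": [-1,0,-0.1,0.3,0,-1,0,-0.1,0.7,0,-1,0,-0.1,1,0,-1,0,-0.1,1,0]}}

```text
time: 9.57
tool_pos: [0.4768, -0.2507, 0.0621]
tool_rot: [-0.002, -0.28, 0.96, 0.003]
contact_force: [-0.1, -0.3, 0.5]
gripper_width: -0.001
grasp_force: 0.0
```

```bash
python3 -W ignore -c "
from gap import *
print(T_tool().round(4)); c,a,d=grab('wrist'); cv2.imwrite('pics/w8.png',a[:,:,::-1])
c,a,d=grab('side'); v,u=np.mgrid[:400,:640]
m=(a.max(2)<70)&(abs(u-342)<14)&(abs(v-143)<12); print(m.sum(),at_z(c,u[m].mean(),v[m].mean(),.022))
"
```

```text
[[-0.8427 -0.5384 -0.0065  0.4768]
 [-0.5384  0.8427  0.0052 -0.2507]
 [ 0.0027  0.0078 -1.      0.0621]
 [ 0.      0.      0.      1.    ]]
121 [ 0.47735911 -0.24534568  0.022     ]
```

View pics/w8.png

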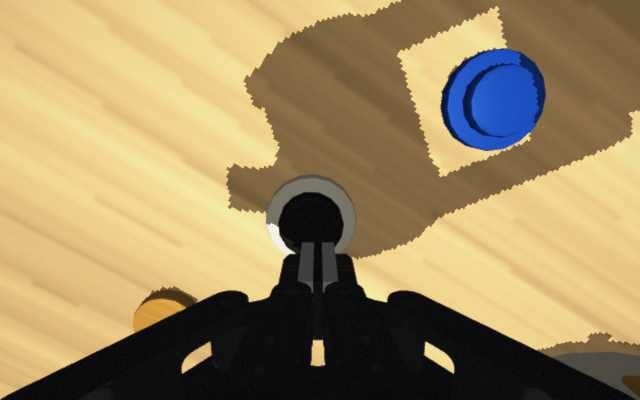

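The button's black top is centred at about (311,224), with the fingertips just below it in the picture.

```bash
python3 -W ignore -c "
from gap import *
c=cam('wrist');T=T_tool(); b=at_z(c,311,224,.022); print(b, T[:2,:2].T@(b[:2]-T[:2,3])/.12)"
```

```text
[ 0.47980638 -0.25847383  0.022     ] [ 0.02270185 -0.03600072]
```

Request:
{"name": "servo_tool", "arguments": {"motion": [-1,0.02,-0.03,0.2,0,-1,0.02,-0.03,0.34,0,-1,0.02,-0.03,0.4,0,-1,0.02,-0.03,0.42,0,-1,0.02,-0.03,0.42,0]}}

```text
time: 10.3
tool_pos: [0.4794, -0.2585, 0.0163]
tool_rot: [0.0, -0.28, 0.96, 0.0]
contact_force: [-1.9, 2.5, 4.2]
gripper_width: -0.003
grasp_force: 2.3
```

Request:
{"name": "servo_tool", "arguments": {"motion": [-1,0,0,0.012,0,-1,0,0,0.02,0,-1,0,0,0.02,0]}}

```text
time: 10.68
tool_pos: [0.4796, -0.2586, 0.0158]
tool_rot: [-0.0, -0.28, 0.96, 0.0]
contact_force: [-6.5, 5.6, 17.2]
gripper_width: -0.001
grasp_force: 8.3
```

Force jumped to 17 N with the height stuck near 0.016 m, so the button is on its stop. Releasing.

Request:
{"name": "servo_tool", "arguments": {"motion": [-1,0,0,-0.1,0,-1,0,0,-0.4,0,-1,0,0,-0.9,0,-1,0,0,-1,0,-1,0,0,-1,0]}}

```text
time: 11.3
tool_pos: [0.4798, -0.2592, 0.1344]
tool_rot: [0.001, -0.28, 0.96, -0.001]
contact_force: [-0.0, -0.5, -0.3]
gripper_width: 0.004
grasp_force: 0.0
```

```bash
python3 -W ignore -c "
from meas import *
s=manip.state(); print(s['time'],s['tool_pos'],s['contact_force'])
for n in ['side','scene']:
    c,a,d,p,o=measure(n,(0.564,0.0237)); print(n,{k:np.round(v,4) for k,v in o.items()})
    if n=='side': cv2.imwrite('pics/s2.png',cv2.resize(a[100:300,200:440,::-1],None,fx=3,fy=3,interpolation=cv2.INTER_CUBIC))
"
```

```text
11.3 [ 0.47979529 -0.25919543  0.1343516 ] [-0.02982913 -0.49420883 -0.29025738]
side {'axis': array([0.564 , 0.0254]), 'R': np.float64(0.1294), 'post': array([ 0.487 , -0.0185,  0.0946]), 'npost': np.int64(44), 'rider': array([ 0.4597, -0.0405,  0.0508]), 'nr': np.int64(57), 'a_post': np.float64(0.519), 'a_rider': np.float64(0.564), 'ztop': np.float64(0.045)}
scene {'axis': array([0.5653, 0.0237]), 'R': np.float64(0.1293), 'post': array([ 0.4921, -0.0246,  0.0946]), 'npost': np.int64(44), 'rider': array([ 0.4602, -0.0428,  0.0505]), 'nr': np.int64(57), 'a_post': np.float64(0.5836), 'a_rider': np.float64(0.5642), 'ztop': np.float64(0.0447)}
```

View pics/s2.png

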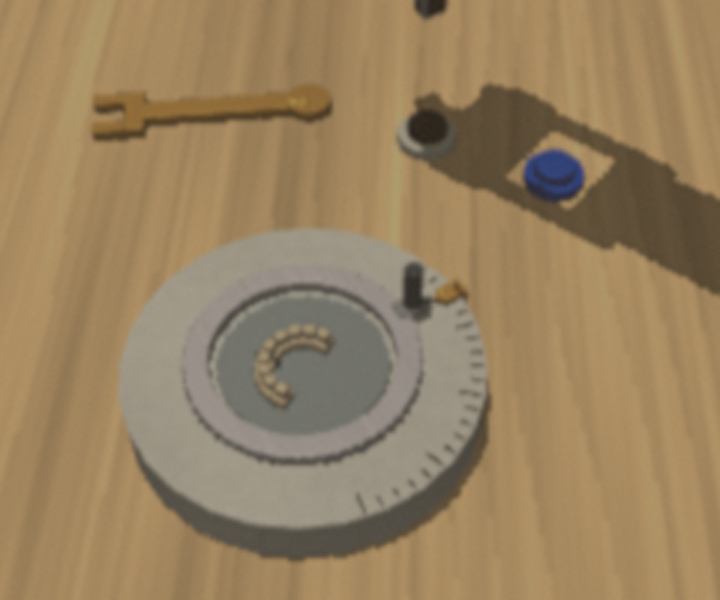

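The pointer at (430,297) meets the rider tip at (440,295). The rider, denture and wrench are where they were, the button at (427,130) is up, and the arm is clear. Mean post angle from both cameras is 0.551 against 0.564 for the rider, about 1.4 mm. Handing in.

```bash
python3 -c "
from plant import job_done; print(job_done())"
```

```text
the job is handed in; nothing more can be done
None
```

The job is handed in at about 11.5 s of the 42 s: the pointer is set to the rider (about 1.4 mm off by camera), the lamp button was pressed to its stop and let go, and the rider, denture and wrench show no shift; I didn't re-measure the wheel and tray, and the hand-in call gave no verdict.

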